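Roll the steel jug until its handle is up, then lay it in the cradle

ROBOT

A 7-joint arm with a two-finger parallel gripper is mounted at the origin on the work surface. World frame = base frame: x ahead of the robot, y to its left, z up, the work surface at z = 0. Lengths are in m, angles in rad, forces in N, time in s.
With the tool pointing down it reaches from about 0.425 to 0.95 m from the base axis. Payload 4.7 kg.
Tool frame: the origin (TCP) lies midway between the tips of the shut fingers; the grasp point (between the pads) lies 19 mm behind it; z points along the fingers, y is the direction in which the jaws open and shut (so a half turn about z gives the same grasp; the last joint's range is limited). The gripper opens to 85 mm and grips with 20 to 120 N. Pads are 22 mm wide; open, the fingers measure 114 mm over their backs; the gripper's body (76 mm by 85 mm) begins 54 mm behind the grasp point. The pads swing forward as they close: fully open they stand 13 mm farther back than shut.
Start: joints at [1.151, 0.469, -0.049, 1.532, 0.024, 1.141, -0.082], TCP at [0.257, -0.624, 0.231] pointing down, gripper open.
Joint ranges: [-2.59, 2.59], [-0.33, 1.99], [-1.39, 1.29], [0.1, 2.45], [-1.04, 4.18], [0.21, 1.99], [-2.66, 2.66]. Speed limits (rad/s): [2.57, 2.57, 3.14, 3.14, 3.14, 3.14, 3.14].

INTERFACE

Orientations are given as a rotation vector (axis times angle).
In Python, from rig import status, read_camera, camera_model, ticket gives the robot as it stands. The module is installed in compiled form; this text tells all that it offers.
- The arm moves only by the tool servo_tool, never from a script. Its argument "series" is a list of rows, each an object of numbers: "wx", "wy", "wz": the turn, a rotation vector about the tool's x, y, z in degrees; "dx", "dy", "dz": the shift along the tool's x, y, z in cm; "hand": the finger opening in cm, from 0 to 8.54. A call has 1 to 12 rows; each row shifts and turns the commanded pose from where the row before left it, along the tool's axes as they then stand; what a row does not reach is not made up. A row lasts 1/12 s, in which the tool goes at most 41.7 mm and 7.16 degrees, less where a joint would pass 70% of its speed; a pose out of reach is approached as far as the arm can. A call is refused whole if a number of a shift passes 4.17 or a number of a turn 7.16, either way. A call with a gripper value outside its range is refused whole. The fingers move at their own pace and stop on an object; "force" is the grip in N (left out, the last holds). Time passes only in rows, so rows that do not move let the fingers close. It gives the time, the measured TCP pose, the force and the opening at its end, in the units of the state.
- status.state(): the state, without advancing time (a new reading comes with each control period).
- read_camera(name): name is "side" or "top"; returns the picture (480x640x3 uint8, red, green, blue); there is no depth.
- camera_model(name): a dict with "vfov" (degrees; the focal length in pixels is half the picture's height over the tangent of half this angle, whatever the lens; pixels are square), "cx", "cy" (the principal point, pixels), "origin" and "orientation" of the camera in the world. Camera axes: x right, y up, looking along -z (the intrinsics and any distortion apply to the point x, -y, -z); pixel columns grow to the right and rows downward; lengths in m; the calibration is good to about 2 mm. A picture is of the moment at which its call begins. camera_model takes no time and is no camera call.
- ticket.finish_job(): hands the job in, once; it reports no verdict.
The state is a dict: "t": time; "joint_positions": joint angles; "joint_velocities": joint speeds; "tau": joint torques, N m; "tool_pos": TCP position; "ee_rot": TCP orientation; "force": force on the tool from outside, world axes, zero at the start; "moment": the same for the moment, N m; "opening": finger opening in m.
Only numpy, scipy, OpenCV 4.12 (cv2) and the standard library are available. Lean on these libraries where they do the work, as an engineer would, in place of code of your own. Each camera call takes 0.05 s, during which the arm holds its last target. There are 200 camera calls.

TASK

The lidded steel jug is lying on the wooden board with its handle out to one side. Roll it along the board, without lifting it, until the handle is on top and it lies still; then pick it up by the handle and lower it gently into the wooden cradle, so that it lies along both rails, in the middle of them, with the handle still on top. Do not disturb the salsa bowl and the small jar that stand near.

Things in the scene. Friction and masses are not known exactly. Their poses are not given: they have to be found in the camera images.
- jug: Lidded steel jug on its side, its body too fat to grip, a cylinder 92 mm across, 140 long, rolling on two rubber hoops 96 mm across, 52 mm either side of the middle. Black lid and knob on the +y end, to 96 mm from the middle. Origin on the axis, mid-length; y along the axis; +z towards the handle, at first leaning about 70 degrees from upright, to the robot's side. About 0.55 kg.
- jug_handle (a point): Middle of the jug's handle bar: round steel bar 12 mm thick, parallel to the jug's y, 84 mm from its axis (jug z), on two posts at y = -42 and +42 mm; 32 mm free between bar and body. Axes as the jug's.
- board: Fixed flat wooden board, 280 mm (x) by 200 mm (y), 16 mm thick. Origin under its centre, on the counter. The jug lies on it in the half nearer the robot, its axis along the board's y and 64 mm above the counter; it rolls along the board's x with a little rolling resistance, so it stays where it is left at any turn.
- cradle: Fixed wooden cradle: base 130 mm (x) by 170 mm (y), 14 thick; two round rails 18 mm thick, 150 long, along its y at x = -32 and +32 mm, centre lines 26 mm above the counter. Origin under its centre, on the counter. A jug lying in it has its axis along the cradle's y (lid to either end), 73 mm above the counter.
- bowl: Bystander: cobalt ceramic salsa bowl, 110 mm across, 50 mm high; origin under its centre.
- jar: Bystander: small glass jar, 48 mm across, 70 mm high; origin under its centre.
Not all that is in view belongs to the job. What is shaped like the jug but yellow is not meant. Leave any turquoise look-alike of the cradle alone.

How it is judged:
On the way:
1. the jug has been rolled along the board and lies still on it with the handle on top (within 17 degrees) (angle between jug's own z axis and vertical below 0.3 rad and height (world z) of jug below 0.07 m and distance of jug from where it was at the start of the episode above 0.03 m and x of jug in the frame of board between -0.135 and 0.135 m and y of jug in the frame of board between -0.05 and 0.05 m and linear speed of jug below 0.02 m/s), for 0.3 s.
At the end, for the whole second after the job is handed in: The jug rests still on both rails of the cradle: axis along the rails within 8 degrees, its middle within 25 mm of the cradle's middle along them, 10 mm across and about 5 mm in height, handle on top within 23 degrees (x of jug in the frame of cradle between -0.01 and 0.01 m and y of jug in the frame of cradle between -0.025 and 0.025 m and z of jug in the frame of cradle between 0.069 and 0.078 m and angle between the y axis of jug and the y axis of cradle, either way round below 0.15 rad and angle between jug's own z axis and vertical below 0.4 rad and linear speed of jug below 0.02 m/s); the robot touches nothing.
It fails at once if the jug lifted more than about 25 mm off the board while its handle is not yet on top (height (world z) of jug above 0.09 m and angle between jug's own z axis and vertical above 0.6 rad).
It fails at once if the jug slammed or pressed into the cradle (over 60 N) (contact force between jug and cradle above 60 N).
It fails at once if the jug let go while it is still more than about 10 mm above its place (contact force between jug and the fingers below 0.2 N and height (world z) of jug above 0.085 m).
It fails at once if a bystander moved by more than 30 mm (distance of any of bowl, jar from where it was at the start of the episode above 0.03 m).
It also fails if it takes over 64 s, if anything falls off the work surface, if the arm or the gripper's body presses on something with over 40 N, if the wrist force passes 120 N, or if a joint passes its speed limit or range.

## Working session

There is one attempt and no reset: what is moved stays moved. The work goes in short steps, Python scripts to look and compute and a tool call to move; the robot and the scene stay as the last step left them, time stands still between calls to the robot, and variables do not carry over. Pictures are saved under pics/ and viewed, about 8 in all and at most 12, crops included, and the job is handed in when it is done.

Besides the shell and the picture viewer there is one more tool, called after "Request:" as a command line: name --argument value ..., lists and objects as JSON in quotes. servo_tool: Moves the arm, as the interface text tells. Its arguments: {"type":"object","properties":{"series":{"type":"array","items":{"type":"object","properties":{"wx":{"type":"number"},"wy":{"type":"number"},"wz":{"type":"number"},"dx":{"type":"number"},"dy":{"type":"number"},"dz":{"type":"number"},"hand":{"type":"number"}}}},"force":{"type":"number"}},"required":["series"]}

```bash
mkdir -p pics; python3 - <<'E'
from rig import status, read_camera, camera_model
import cv2
for n in("top","side"):
    cv2.imwrite(f"pics/{n}0.png",read_camera(n)[:,:,::-1]); print(n,camera_model(n))
print(status.state())
E
```

```text
top {'vfov': 53.30729022817263, 'cx': 319.3913784483141, 'cy': 238.43961557512725, 'origin': array([ 0.36730946, -0.00432978,  0.89810631]), 'orientation': array([ 0.12232231, -0.1411869 , -1.58833898])}
side {'vfov': 51.47494493758415, 'cx': 320.304473114587, 'cy': 239.62023965661058, 'origin': array([0.02736717, 0.57145956, 0.94090733]), 'orientation': array([ 0.32466108, -0.89151526, -2.25451545])}
{'t': 0.1, 'joint_positions': array([ 1.15110094,  0.46936024, -0.0485959 ,  1.53355734,  0.02409725,
        1.14098615, -0.08228426]), 'joint_velocities': array([-6.29233821e-05, -1.67420595e-03,  5.18343257e-04, -2.90272236e-03,
        1.17140684e-03, -5.94608499e-04, -5.29756165e-04]), 'tau': array([ 1.20700191e-03, -5.11514318e+01, -4.66019777e-02, -2.38388979e+01,
        1.07966177e-02,  4.32945686e-03, -3.54384873e-06]), 'tool_pos': array([ 0.25694319, -0.62362939,  0.23037398]), 'ee_rot': array([-3.08014723e+00, -6.09702669e-01,  6.11903900e-04]), 'force': array([-0.24669287,  0.06995559, -0.10018584]), 'moment': array([-0.03783041, -0.00846718, -0.00364123]), 'opening': 0.08537980768224113}
```

View pics/top0.png

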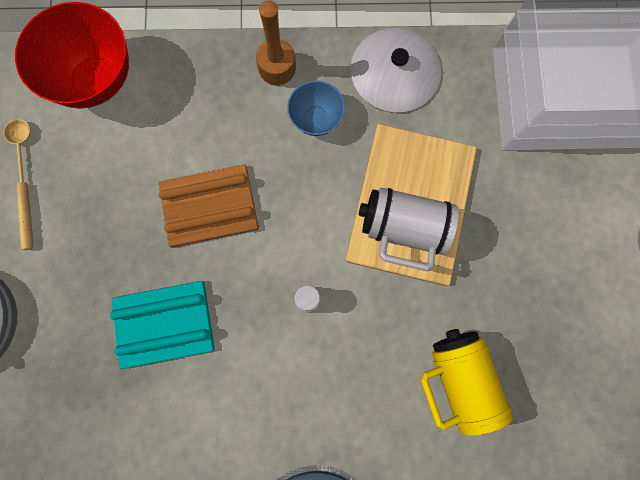

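View pics/side0.png

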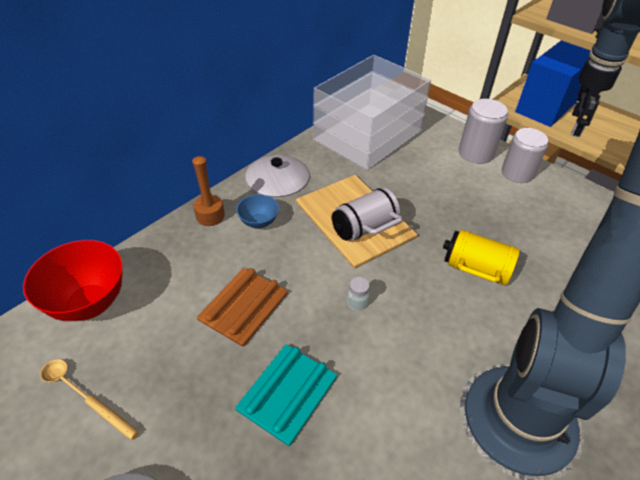

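The top view shows the steel jug on the board at about (410,220), with its handle towards the robot. The brown cradle is at (208,206), the bowl at (316,108) and the jar at (307,298). The side view agrees; the yellow jug and the turquoise cradle are decoys.

```bash
python3 - <<'E'
import cv2
a=cv2.imread("pics/top0.png")
cv2.imwrite("pics/c1.png",cv2.resize(a[110:300,150:490],None,fx=2.3,fy=2.3,interpolation=cv2.INTER_CUBIC))
E
cat > h.py <<'E'
import numpy as np, cv2
from rig import camera_model, status
from scipy.spatial.transform import Rotation as R
def cam(n):
    m=camera_model(n); f=240/np.tan(np.radians(m['vfov']/2))
    return m,f,R.from_rotvec(m['orientation'])
def ray(n,u,v,z):
    m,f,r=cam(n); d=r.apply([(u-m['cx'])/f,-(v-m['cy'])/f,-1]); o=m['origin']
    return o+d*(z-o[2])/d[2]
def proj(n,p):
    m,f,r=cam(n); q=r.inv().apply(np.asarray(p,float)-m['origin'])
    return np.c_[m['cx']+f*q[...,0]/-q[...,2], m['cy']-f*q[...,1]/-q[...,2]] if q.ndim>1 else np.array([m['cx']-f*q[0]/q[2], m['cy']+f*q[1]/q[2]])
E
```

```text
(no output)
```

View pics/c1.png

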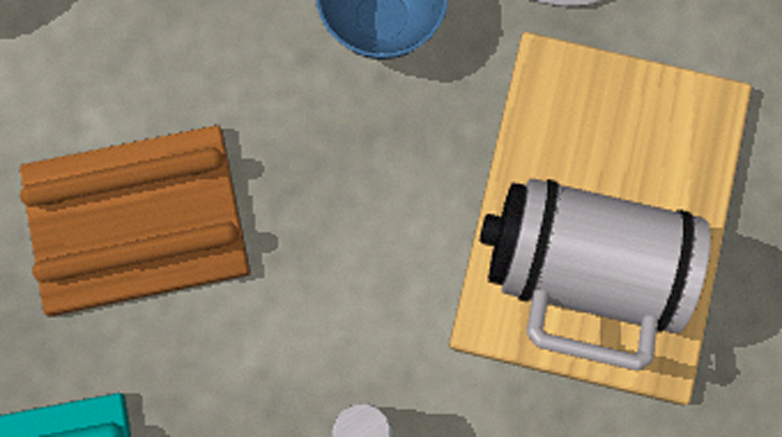

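```bash
python3 - <<'E'
from h import *
def P(L,z): return np.array([ray("top",150+U/2.3,110+V/2.3,z) for U,V in L])
def rep(n,c):
    print(n,c.mean(0).round(4)); d=np.diff(np.r_[c,c[:1]],axis=0)
    print([(round(float(np.hypot(*e[:2])),4),round(float(np.degrees(np.arctan2(e[1],e[0]))),1)) for e in d])
rep("board",P([(524,33),(752,86),(689,404),(451,348)],.016))
rep("cradle",P([(20,165),(220,125),(249,274),(47,315)],.014))
rep("railsTop",P([(33,270),(235,229)],.035));rep("rt2",P([(26,193),(220,156)],.035))
rep("handle",P([(537,338),(647,360)],.093))
rep("axis",P([(540,240),(675,270)],.064))
print("jar",ray("top",307,298,.07),"bowl",ray("top",316,108,.05))
print("jar side",ray("side",359,287,.07),"bowl side",ray("side",258,208,.05))
print(proj("side",[.0,0,0]))
s=status.state();print(R.from_rotvec(s['ee_rot']).as_matrix().round(3))
E
```

```text
board [ 0.5809 -0.1955  0.016 ]
[(0.1972, -104.9), (0.2755, 165.0), (0.1959, 75.4), (0.2767, -14.8)]
cradle [0.5848 0.1921 0.014 ]
[(0.1684, -79.3), (0.1295, -169.3), (0.1663, 100.6), (0.129, 11.6)]
railsTop [0.5545 0.1869 0.035 ]
[(0.1634, -79.3), (0.1634, 100.7)]
rt2 [0.6167 0.1968 0.035 ]
[(0.1585, -79.9), (0.1585, 100.1)]
handle [ 0.46   -0.1639  0.093 ]
[(0.0824, -102.6), (0.0824, 77.4)]
axis [ 0.5363 -0.1855  0.064 ]
[(0.1068, -104.0), (0.1068, 76.0)]
jar [0.4036227  0.00778963 0.07      ] bowl [ 0.75995503 -0.01534276  0.05      ]
jar side [0.40366936 0.01369568 0.07      ] bowl side [ 0.76530434 -0.01727184  0.05      ]
[520.79766956 418.44116004]
[[ 0.925  0.381 -0.001]
 [ 0.381 -0.925  0.002]
 [-0.    -0.002 -1.   ]]
```

Request:
servo_tool --series '[{"dx":2.6,"dy":-2.5,"hand":2.8},{"dx":2.6,"dy":-2.5,"hand":2.8},{"dx":2.6,"dy":-2.5,"hand":2.8},{"dx":2.6,"dy":-2.5,"hand":2.8},{"dx":2.6,"dy":-2.5,"hand":2.8},{"dx":2.6,"dy":-2.5,"hand":2.8},{"dx":2.6,"dy":-2.5,"hand":2.8},{"dx":2.6,"dy":-2.5,"hand":2.8},{"dx":2.6,"dy":-2.5,"hand":2.8},{"dx":2.6,"dy":-2.5,"hand":2.8},{"dx":2.6,"dy":-2.5,"hand":2.8},{"dx":2.6,"dy":-2.5,"hand":2.8}]' --force 25

```text
validation failed for argument at $.se...
```

Request:
servo_tool --series '[{"wz":-6.65},{"wz":-6.65},{"wz":-6.65},{"wz":-6.65},{"wz":-6.65},{"wz":-6.65},{"wz":-6.65},{"wz":-6.65},{}]'

```text
validation failed for argument at $.se...
```

Request:
servo_tool --series '[{"dx":2.6,"dy":-2.5,"dz":0,"wx":0,"wy":0,"wz":0,"hand":2.8}]' --force 25

```text
t: 0.18
tool_pos: [0.2663, -0.5962, 0.23]
ee_rot: [3.082, 0.595, -0.007]
force: [-0.3, -1.6, -0.3]
opening: 0.0753
```

Request:
servo_tool --series '[{"dx":2.6,"dy":-2.5,"dz":0,"wx":0,"wy":0,"wz":0,"hand":2.8},{"dx":2.6,"dy":-2.5,"dz":0,"wx":0,"wy":0,"wz":0,"hand":2.8},{"dx":2.6,"dy":-2.5,"dz":0,"wx":0,"wy":0,"wz":0,"hand":2.8},{"dx":2.6,"dy":-2.5,"dz":0,"wx":0,"wy":0,"wz":0,"hand":2.8},{"dx":2.6,"dy":-2.5,"dz":0,"wx":0,"wy":0,"wz":0,"hand":2.8},{"dx":2.6,"dy":-2.5,"dz":0,"wx":0,"wy":0,"wz":0,"hand":2.8},{"dx":2.6,"dy":-2.5,"dz":0,"wx":0,"wy":0,"wz":0,"hand":2.8},{"dx":2.6,"dy":-2.5,"dz":0,"wx":0,"wy":0,"wz":0,"hand":2.8},{"dx":2.6,"dy":-2.5,"dz":0,"wx":0,"wy":0,"wz":0,"hand":2.8},{"dx":2.6,"dy":-2.5,"dz":0,"wx":0,"wy":0,"wz":0,"hand":2.8},{"dx":2.6,"dy":-2.5,"dz":0,"wx":0,"wy":0,"wz":0,"hand":2.8},{"dx":2.6,"dy":-2.5,"dz":0,"wx":0,"wy":0,"wz":0,"hand":2.8}]'

```text
t: 1.18
tool_pos: [0.4459, -0.1931, 0.2312]
ee_rot: [3.082, 0.61, -0.001]
force: [0.2, -0.6, -0.1]
opening: 0.0281
```

Request:
servo_tool --series '[{"dx":0,"dy":0,"dz":0,"wx":0,"wy":0,"wz":-6.65,"hand":2.8},{"dx":0,"dy":0,"dz":0,"wx":0,"wy":0,"wz":-6.65,"hand":2.8},{"dx":0,"dy":0,"dz":0,"wx":0,"wy":0,"wz":-6.65,"hand":2.8},{"dx":0,"dy":0,"dz":0,"wx":0,"wy":0,"wz":-6.65,"hand":2.8},{"dx":0,"dy":0,"dz":0,"wx":0,"wy":0,"wz":-6.65,"hand":2.8},{"dx":0,"dy":0,"dz":0,"wx":0,"wy":0,"wz":-6.65,"hand":2.8},{"dx":0,"dy":0,"dz":0,"wx":0,"wy":0,"wz":-6.65,"hand":2.8},{"dx":0,"dy":0,"dz":0,"wx":0,"wy":0,"wz":-6.65,"hand":2.8},{"dx":0,"dy":0,"dz":0,"wx":0,"wy":0,"wz":0,"hand":2.8},{"dx":0,"dy":0,"dz":0,"wx":0,"wy":0,"wz":0,"hand":2.8}]'

```text
t: 2.02
tool_pos: [0.4456, -0.1949, 0.2311]
ee_rot: [-2.485, -1.921, 0.0]
force: [-0.6, 0.4, -0.8]
opening: 0.0281
```

```bash
cat >> h.py <<'E'
def go(p,yaw_y=None):
    "print tool-frame shift in cm to reach world p; yaw of tool y"
    s=status.state(); M=R.from_rotvec(s['ee_rot']).as_matrix()
    print("t",round(s['t'],2),"pos",s['tool_pos'].round(4),"F",s['force'].round(1),"open",round(s['opening'],4))
    print("tool y yaw",np.degrees(np.arctan2(M[1,1],M[0,1])).round(2),"tool z",M[:,2].round(4),"shift cm",(100*M.T@(np.asarray(p)-s['tool_pos'])).round(2))
E
python3 - <<'E'
from h import *
go([.460,-.164,.079])
E
```

```text
t 2.02 pos [ 0.4456 -0.1949  0.2311] F [-0.6  0.4 -0.8] open 0.0281
tool y yaw -14.59 tool z [-5.e-04  2.e-04 -1.e+00] shift cm [ 3.35  0.62 15.21]
```

Request:
servo_tool --series '[{"dx":1.65,"dy":0.25,"dz":2.5,"wx":0,"wy":0,"wz":0,"hand":2.8},{"dx":1.65,"dy":0.25,"dz":2.5,"wx":0,"wy":0,"wz":0,"hand":2.8},{"dx":0,"dy":0,"dz":2.5,"wx":0,"wy":0,"wz":0,"hand":2.8},{"dx":0,"dy":0,"dz":2.5,"wx":0,"wy":0,"wz":0,"hand":2.8},{"dx":0,"dy":0,"dz":0,"wx":0,"wy":0,"wz":0,"hand":2.8},{"dx":0,"dy":0,"dz":0,"wx":0,"wy":0,"wz":0,"hand":2.8}]'

```text
t: 2.52
tool_pos: [0.4582, -0.1639, 0.1306]
ee_rot: [-2.482, -1.922, 0.002]
force: [0.6, 0.1, 0.2]
opening: 0.028
```

```bash
python3 - <<'E'
from h import *
from rig import read_camera
go([.460,-.164,.079])
a=read_camera("side")[:,:,::-1]; b=read_camera("top")[:,:,::-1]
A=cv2.resize(a[140:290,300:460],None,fx=3.5,fy=3.5,interpolation=cv2.INTER_CUBIC)[:, :400] if 0 else cv2.resize(a[150:280,310:440],(400,400))
cv2.imwrite("pics/p2.png",np.hstack([A,cv2.resize(b[170:300,340:470],(400,400))]))
E
```

```text
t 2.52 pos [ 0.4582 -0.1639  0.1306] F [0.6 0.1 0.2] open 0.028
tool y yaw -14.49 tool z [-0.0026  0.001  -1.    ] shift cm [0.03 0.19 5.16]
```

View pics/p2.png

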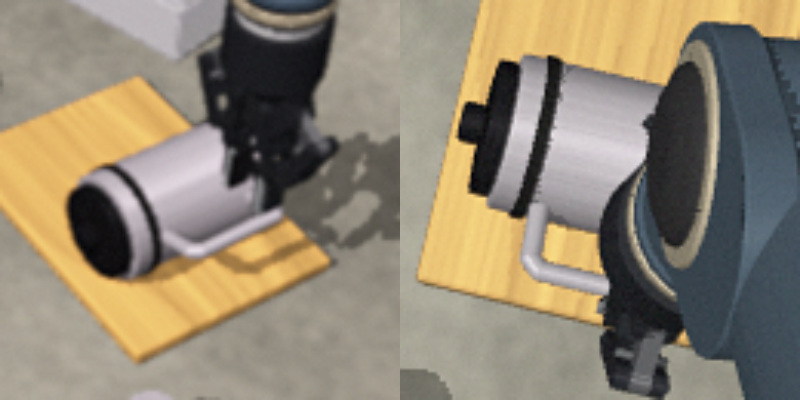

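The side crop shows the fingers above the bar. The bar's lid-end corner is near (372,231) in the full side picture. I'll check this against the estimate by projection.

```bash
python3 - <<'E'
from h import *
y=np.array([np.cos(np.radians(75.5)),np.sin(np.radians(75.5)),0]);m=np.array([.460,-.1645,.093])
P=np.array([m+.042*y,m,m-.042*y,status.state()['tool_pos']])
q=proj("side",P); print(((q-[310,150])/.325).round(0)); print(((proj("top",P)-[340,170])/.325).round(0))
E
```

```text
[[200. 251.]
 [243. 231.]
 [285. 211.]
 [249. 194.]]
[[134. 265.]
 [208. 282.]
 [283. 300.]
 [223. 273.]]
```

Request:
servo_tool --series '[{"dx":0,"dy":0.1,"dz":1.3,"wx":0,"wy":0,"wz":0,"hand":2.6},{"dx":0,"dy":0,"dz":1.3,"wx":0,"wy":0,"wz":0,"hand":2.6},{"dx":0,"dy":0,"dz":1.3,"wx":0,"wy":0,"wz":0,"hand":2.6},{"dx":0,"dy":0,"dz":1.3,"wx":0,"wy":0,"wz":0,"hand":2.6},{"dx":0,"dy":0,"dz":0,"wx":0,"wy":0,"wz":0,"hand":2.6},{"dx":0,"dy":0,"dz":0,"wx":0,"wy":0,"wz":0,"hand":1.8},{"dx":0,"dy":0,"dz":0,"wx":0,"wy":0,"wz":0,"hand":1.8}]'

```text
t: 3.2
tool_pos: [0.4611, -0.1648, 0.0809]
ee_rot: [2.481, 1.923, 0.002]
force: [0.7, -0.5, -0.2]
opening: 0.0178
```

Request:
servo_tool --series '[{"dx":0,"dy":0,"dz":0,"wx":0,"wy":0,"wz":0,"hand":1.0},{"dx":0,"dy":0,"dz":0,"wx":0,"wy":0,"wz":0,"hand":1.0},{"dx":0,"dy":0,"dz":0,"wx":0,"wy":0,"wz":0,"hand":1.0}]' --force 20

```text
t: 3.45
tool_pos: [0.4602, -0.1646, 0.0801]
ee_rot: [2.482, 1.924, 0.001]
force: [-1.0, 0.8, 2.6]
opening: 0.0113
```

```bash
python3 - <<'E'
from h import *
go([.460,-.1645,.079])
# bar path relative to start for handle lean 70->0, rolling radius 48: tool dy (board x), dz (down +)
a=np.radians(np.linspace(70,0,15)); s=48*(a[0]-a)
x=s-84*np.sin(a)+84*np.sin(a[0]); z=84*(np.cos(a)-np.cos(a[0]))
print(np.c_[np.degrees(a),x,z].round(1)); print(np.c_[np.diff(x),-np.diff(z)].round(1))
E
```

```text
t 3.45 pos [ 0.4602 -0.1646  0.0801] F [-1.   0.8  2.6] open 0.0113
tool y yaw -14.43 tool z [ 1.1e-03 -7.0e-04 -1.0e+00] shift cm [ 0.01 -0.02  0.11]
[[ 70.    0.    0. ]
 [ 65.    7.    6.8]
 [ 60.   14.6  13.3]
 [ 55.   22.7  19.5]
 [ 50.   31.3  25.3]
 [ 45.   40.5  30.7]
 [ 40.   50.1  35.6]
 [ 35.   60.1  40.1]
 [ 30.   70.4  44. ]
 [ 25.   81.1  47.4]
 [ 20.   92.1  50.2]
 [ 15.  103.3  52.4]
 [ 10.  114.6  54. ]
 [  5.  126.1  55. ]
 [  0.  137.6  55.3]]
[[ 7.  -6.8]
 [ 7.6 -6.5]
 [ 8.1 -6.2]
 [ 8.6 -5.8]
 [ 9.1 -5.4]
 [ 9.6 -5. ]
 [10.  -4.5]
 [10.4 -3.9]
 [10.7 -3.4]
 [11.  -2.8]
 [11.2 -2.2]
 [11.3 -1.6]
 [11.5 -1. ]
 [11.5 -0.3]]
```

Request:
servo_tool --series '[{"dx":0,"dy":0,"dz":0,"wx":0,"wy":0,"wz":0,"hand":1.6},{"dx":0,"dy":0,"dz":0,"wx":0,"wy":0,"wz":0,"hand":1.6},{"dx":0,"dy":0.7,"dz":-0.6,"wx":0,"wy":0,"wz":0,"hand":1.6},{"dx":0,"dy":0.76,"dz":-0.65,"wx":0,"wy":0,"wz":0,"hand":1.6},{"dx":0,"dy":0.81,"dz":-0.62,"wx":0,"wy":0,"wz":0,"hand":1.6},{"dx":0,"dy":0.86,"dz":-0.58,"wx":0,"wy":0,"wz":0,"hand":1.6},{"dx":0,"dy":0.91,"dz":-0.54,"wx":0,"wy":0,"wz":0,"hand":1.6},{"dx":0,"dy":0.96,"dz":-0.5,"wx":0,"wy":0,"wz":0,"hand":1.6},{"dx":0,"dy":0,"dz":0,"wx":0,"wy":0,"wz":0,"hand":1.6},{"dx":0,"dy":0,"dz":0,"wx":0,"wy":0,"wz":0,"hand":1.6}]'

```text
t: 4.28
tool_pos: [0.5092, -0.1769, 0.1146]
ee_rot: [2.482, 1.925, 0.001]
force: [-0.7, -0.4, -0.5]
opening: 0.0163
```

```bash
python3 - <<'E'
from h import *
from rig import read_camera
go([.460,-.1645,.079])
a=read_camera("side")[:,:,::-1]; b=read_camera("top")[:,:,::-1]
cv2.imwrite("pics/p3.png",np.hstack([cv2.resize(a[150:280,310:440],(400,400)),cv2.resize(b[150:280,340:470],(400,400))]))
E
```

```text
t 4.28 pos [ 0.5092 -0.1769  0.1146] F [-0.7 -0.4 -0.5] open 0.0163
tool y yaw -14.41 tool z [ 1.e-03 -1.e-04 -1.e+00] shift cm [-0.02 -5.08  3.55]
```

View pics/p3.png

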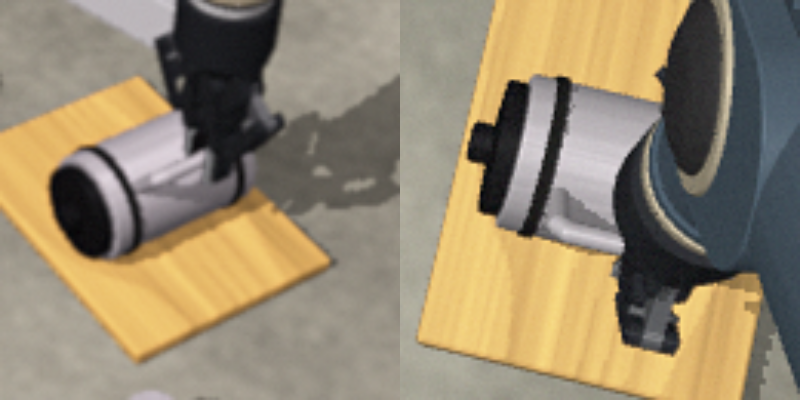

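The jug is rolling as intended: the side crop shows the bar still between the fingers, leaning about 40°. I'll continue.

Request:
servo_tool --series '[{"dx":0,"dy":1.0,"dz":-0.45,"wx":0,"wy":0,"wz":0,"hand":1.6},{"dx":0,"dy":1.04,"dz":-0.39,"wx":0,"wy":0,"wz":0,"hand":1.6},{"dx":0,"dy":1.07,"dz":-0.34,"wx":0,"wy":0,"wz":0,"hand":1.6},{"dx":0,"dy":1.1,"dz":-0.28,"wx":0,"wy":0,"wz":0,"hand":1.6},{"dx":0,"dy":1.12,"dz":-0.22,"wx":0,"wy":0,"wz":0,"hand":1.6},{"dx":0,"dy":1.1,"dz":-0.15,"wx":0,"wy":0,"wz":0,"hand":1.6},{"dx":0,"dy":0.8,"dz":-0.05,"wx":0,"wy":0,"wz":0,"hand":1.6},{"dx":0,"dy":0.7,"dz":-0.03,"wx":0,"wy":0,"wz":0,"hand":1.6},{"dx":0,"dy":0.5,"dz":0,"wx":0,"wy":0,"wz":0,"hand":1.6},{"dx":0,"dy":0.3,"dz":0,"wx":0,"wy":0,"wz":0,"hand":1.6},{"dx":0,"dy":0,"dz":0,"wx":0,"wy":0,"wz":0,"hand":1.6},{"dx":0,"dy":0,"dz":0,"wx":0,"wy":0,"wz":0,"hand":1.6}]'

```text
t: 5.38
tool_pos: [0.5925, -0.1984, 0.1331]
ee_rot: [-2.482, -1.925, 0.001]
force: [0.4, 0.0, 0.1]
opening: 0.016
```

```bash
python3 - <<'E'
from h import *
from rig import read_camera
go([.460+.1376*.968,-.1645-.1376*.25,.135])
a=read_camera("side")[:,:,::-1]; b=read_camera("top")[:,:,::-1]
cv2.imwrite("pics/p4.png",np.hstack([cv2.resize(a[120:280,280:440],(400,400)),cv2.resize(b[120:280,320:480],(400,400))]))
E
```

```text
t 5.38 pos [ 0.5925 -0.1984  0.1331] F [0.4 0.  0.1] open 0.016
tool y yaw -14.41 tool z [-7.e-04  1.e-04 -1.e+00] shift cm [-0.03  0.08 -0.19]
```

View pics/p4.png

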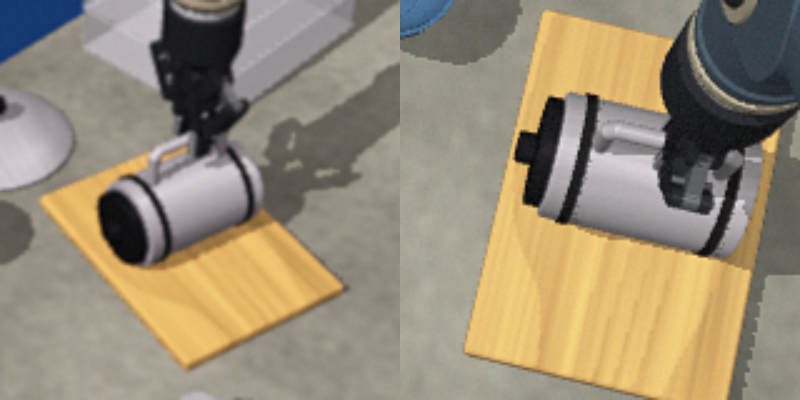

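Both crops show the handle upright over the body, with the jug still on its hoops. I'll lower 4 mm, pause so it settles, then grip firmly.

Request:
servo_tool --series '[{"dx":0,"dy":0,"dz":0.2,"wx":0,"wy":0,"wz":0,"hand":1.6},{"dx":0,"dy":0,"dz":0.2,"wx":0,"wy":0,"wz":0,"hand":1.6},{"dx":0,"dy":0,"dz":0,"wx":0,"wy":0,"wz":0,"hand":1.6},{"dx":0,"dy":0,"dz":0,"wx":0,"wy":0,"wz":0,"hand":1.6},{"dx":0,"dy":0,"dz":0,"wx":0,"wy":0,"wz":0,"hand":1.6},{"dx":0,"dy":0,"dz":0,"wx":0,"wy":0,"wz":0,"hand":1.6},{"dx":0,"dy":0,"dz":0,"wx":0,"wy":0,"wz":0,"hand":1.6},{"dx":0,"dy":0,"dz":0,"wx":0,"wy":0,"wz":0,"hand":1.6}]'

```text
t: 6.15
tool_pos: [0.5929, -0.1986, 0.1294]
ee_rot: [2.482, 1.925, 0.0]
force: [0.1, 0.6, 0.9]
opening: 0.0161
```

Request:
servo_tool --series '[{"dx":0,"dy":0,"dz":0,"wx":0,"wy":0,"wz":0,"hand":1.1},{"dx":0,"dy":0,"dz":0,"wx":0,"wy":0,"wz":0,"hand":0.5},{"dx":0,"dy":0,"dz":0,"wx":0,"wy":0,"wz":0,"hand":0.3},{"dx":0,"dy":0,"dz":0,"wx":0,"wy":0,"wz":0,"hand":0.3},{"dx":0,"dy":0,"dz":0,"wx":0,"wy":0,"wz":0,"hand":0.3},{"dx":0,"dy":0,"dz":0,"wx":0,"wy":0,"wz":0,"hand":0.3},{"dx":0,"dy":0,"dz":0,"wx":0,"wy":0,"wz":0,"hand":0.3}]' --force 90

```text
t: 6.73
tool_pos: [0.5931, -0.1986, 0.1296]
ee_rot: [2.482, 1.925, 0.0]
force: [-0.8, 0.5, 2.7]
opening: 0.0094
```

```bash
python3 - <<'E'
from h import *
from rig import read_camera
go([.592,-.199,.129])
b=read_camera("top")[:,:,::-1]
y=np.array([np.cos(np.radians(75.5)),np.sin(np.radians(75.5)),0]);c=status.state()['tool_pos']
xb=np.array([y[1],-y[0],0]); ax=c.copy(); ax[2]=.064
P=[]
for s in(-.052,.052):
    for k in(-.048,.048): P.append(ax+s*y+k*xb)
bar=c.copy();bar[2]=.148
P+= [bar+.042*y,bar-.042*y]
b=np.ascontiguousarray(cv2.resize(b[120:280,320:480],(640,640),interpolation=cv2.INTER_CUBIC))
for i,(u,v) in enumerate((proj("top",np.array(P))-[320,120])*4): cv2.drawMarker(b,(int(u),int(v)),(0,0,255) if i<4 else (0,255,0),0,14,1)
cv2.imwrite("pics/p5.png",b[:600])
E
```

```text
t 6.73 pos [ 0.5931 -0.1986  0.1296] F [-0.8  0.5  2.7] open 0.0094
tool y yaw -14.41 tool z [ 6.e-04 -2.e-04 -1.e+00] shift cm [-0.07 -0.1   0.06]
```

View pics/p5.png

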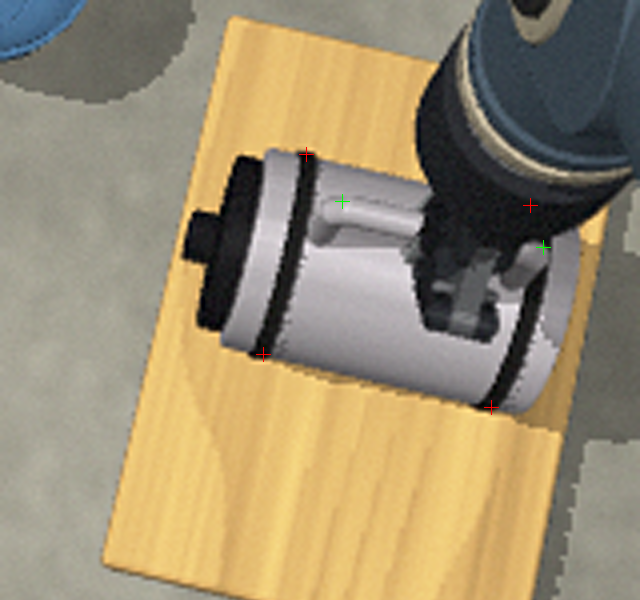

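The projected hoop edges (red) land on the real hoops at (305,153), (262,355) and (490,407). So the jug is directly under the TCP, gripped mid-handle, with almost no lean. Now the lift.

Request:
servo_tool --series '[{"dx":0,"dy":0,"dz":-0.3,"wx":0,"wy":0,"wz":0,"hand":0.3},{"dx":0,"dy":0,"dz":-0.6,"wx":0,"wy":0,"wz":0,"hand":0.3},{"dx":0,"dy":0,"dz":-1.0,"wx":0,"wy":0,"wz":0,"hand":0.3},{"dx":0,"dy":0,"dz":-1.2,"wx":0,"wy":0,"wz":0,"hand":0.3},{"dx":0,"dy":0,"dz":-1.2,"wx":0,"wy":0,"wz":0,"hand":0.3},{"dx":0,"dy":0,"dz":-1.0,"wx":0,"wy":0,"wz":0,"hand":0.3},{"dx":0,"dy":0,"dz":-0.7,"wx":0,"wy":0,"wz":0,"hand":0.3},{"dx":0,"dy":0,"dz":0,"wx":0,"wy":0,"wz":0,"hand":0.3},{"dx":0,"dy":0,"dz":0,"wx":0,"wy":0,"wz":0,"hand":0.3},{"dx":0,"dy":0,"dz":0,"wx":0,"wy":0,"wz":0,"hand":0.3}]'

```text
t: 7.62
tool_pos: [0.5923, -0.1985, 0.1888]
ee_rot: [-2.482, -1.925, 0.001]
force: [-0.4, -0.0, -6.3]
opening: 0.009
```

Request:
servo_tool --series '[{"dx":0.5,"dy":-0.14,"dz":0,"wx":0,"wy":0,"wz":0,"hand":0.3},{"dx":1.0,"dy":-0.28,"dz":0,"wx":0,"wy":0,"wz":0,"hand":0.3},{"dx":1.6,"dy":-0.44,"dz":0,"wx":0,"wy":0,"wz":0,"hand":0.3},{"dx":2.2,"dy":-0.61,"dz":0,"wx":0,"wy":0,"wz":0,"hand":0.3},{"dx":2.5,"dy":-0.69,"dz":0,"wx":0,"wy":0,"wz":0,"hand":0.3},{"dx":2.5,"dy":-0.69,"dz":0,"wx":0,"wy":0,"wz":0,"hand":0.3},{"dx":2.5,"dy":-0.69,"dz":0,"wx":0,"wy":0,"wz":0,"hand":0.3},{"dx":2.5,"dy":-0.69,"dz":0,"wx":0,"wy":0,"wz":0,"hand":0.3},{"dx":2.5,"dy":-0.69,"dz":0,"wx":0,"wy":0,"wz":0,"hand":0.3},{"dx":2.5,"dy":-0.69,"dz":0,"wx":0,"wy":0,"wz":0,"hand":0.3},{"dx":2.5,"dy":-0.69,"dz":0,"wx":0,"wy":0,"wz":0,"hand":0.3},{"dx":2.5,"dy":-0.69,"dz":0,"wx":0,"wy":0,"wz":0,"hand":0.3}]'

```text
t: 8.62
tool_pos: [0.5872, 0.0665, 0.189]
ee_rot: [-2.481, -1.926, 0.001]
force: [0.6, -0.1, -5.4]
opening: 0.0092
```

Request:
servo_tool --series '[{"dx":2.5,"dy":-0.69,"dz":0,"wx":0,"wy":0,"wz":0,"hand":0.3},{"dx":2.5,"dy":-0.69,"dz":0,"wx":0,"wy":0,"wz":0,"hand":0.3},{"dx":2.2,"dy":-0.61,"dz":0,"wx":0,"wy":0,"wz":0,"hand":0.3},{"dx":1.8,"dy":-0.5,"dz":0,"wx":0,"wy":0,"wz":0,"hand":0.3},{"dx":1.2,"dy":-0.33,"dz":0,"wx":0,"wy":0,"wz":0,"hand":0.3},{"dx":0.6,"dy":-0.17,"dz":0,"wx":0,"wy":0,"wz":0,"hand":0.3},{"dx":0.3,"dy":-0.08,"dz":0,"wx":0,"wy":0,"wz":0,"hand":0.3}]'

```text
t: 9.2
tool_pos: [0.5854, 0.1803, 0.1891]
ee_rot: [-2.48, -1.927, 0.001]
force: [0.0, 0.0, -5.9]
opening: 0.009
```

Request:
servo_tool --series '[{"dx":0,"dy":0,"dz":0,"wx":0,"wy":0,"wz":-1.5,"hand":0.3},{"dx":0,"dy":0,"dz":0,"wx":0,"wy":0,"wz":-3,"hand":0.3},{"dx":0,"dy":0,"dz":0,"wx":0,"wy":0,"wz":-4,"hand":0.3},{"dx":0,"dy":0,"dz":0,"wx":0,"wy":0,"wz":-4,"hand":0.3},{"dx":0,"dy":0,"dz":0,"wx":0,"wy":0,"wz":-4,"hand":0.3},{"dx":0,"dy":0,"dz":0,"wx":0,"wy":0,"wz":-4,"hand":0.3},{"dx":0,"dy":0,"dz":0,"wx":0,"wy":0,"wz":-3,"hand":0.3},{"dx":0,"dy":0,"dz":0,"wx":0,"wy":0,"wz":-1.5,"hand":0.3},{"dx":0,"dy":0,"dz":0,"wx":0,"wy":0,"wz":0,"hand":0.3},{"dx":0,"dy":0,"dz":0,"wx":0,"wy":0,"wz":0,"hand":0.3},{"dx":0,"dy":0,"dz":0,"wx":0,"wy":0,"wz":0,"hand":0.3}]'

```text
t: 10.12
tool_pos: [0.5861, 0.1784, 0.1893]
ee_rot: [2.008, 2.415, -0.0]
force: [1.3, 0.4, -5.8]
opening: 0.0092
```

```bash
python3 - <<'E'
from h import *
from rig import read_camera
go([.5853,.192,.1896])
a=read_camera("side")[:,:,::-1]; b=read_camera("top")[:,:,::-1]
c=status.state()['tool_pos']; th=np.radians(100.6); y=np.array([np.cos(th),np.sin(th),0]); xb=np.array([y[1],-y[0],0])
ax=c-[0,0,.0656]
P=np.array([ax+s*y+k*xb for s in(-.052,.052) for k in(-.048,.048)])
C=np.array([[.5853,.192,.014]+s*.085*y+k*.065*xb for s in(-1,1) for k in(-1,1)])
out=[]
for n,im,(u0,v0) in(("side",a,(150,170)),("top",b,(110,110))):
    w=160; im=np.ascontiguousarray(cv2.resize(im[v0:v0+w,u0:u0+w],(400,400),interpolation=cv2.INTER_CUBIC))
    for Q,col in((P,(0,0,255)),(C,(0,255,0))):
        for u,v in (proj(n,Q)-[u0,v0])*2.5: cv2.drawMarker(im,(int(u),int(v)),col,0,12,1)
    out.append(im)
cv2.imwrite("pics/p6.png",np.hstack(out))
E
```

```text
t 10.12 pos [0.5861 0.1784 0.1893] F [ 1.3  0.4 -5.8] open 0.0092
tool y yaw 10.51 tool z [ 0.e+00 -5.e-04 -1.e+00] shift cm [ 1.36  0.17 -0.03]
```

View pics/p6.png

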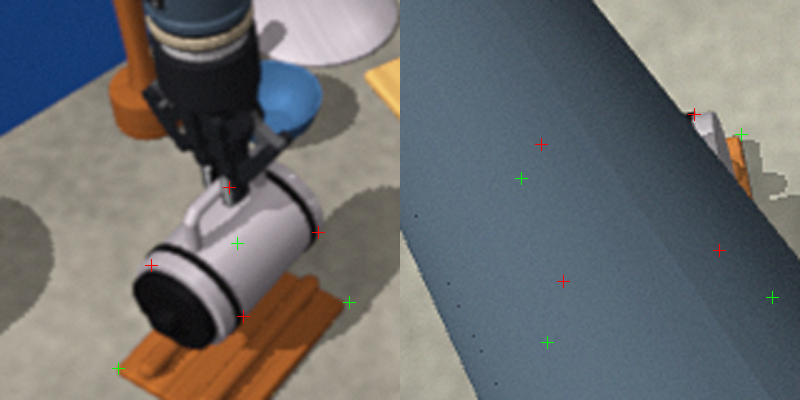

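In the side view the cradle-corner markers land on the real corners at (118,369) and (349,302), and the hoop markers match, so the jug hangs level. I'll shift 14 mm along the rails and 2 mm across, then descend.

Request:
servo_tool --series '[{"dx":0.4,"dy":0.06,"dz":0.3,"wx":0,"wy":0,"wz":0,"hand":0.3},{"dx":0.5,"dy":0.06,"dz":0.6,"wx":0,"wy":0,"wz":0,"hand":0.3},{"dx":0.46,"dy":0.05,"dz":0.8,"wx":0,"wy":0,"wz":0,"hand":0.3},{"dx":0,"dy":0,"dz":0.8,"wx":0,"wy":0,"wz":0,"hand":0.3},{"dx":0,"dy":0,"dz":0.7,"wx":0,"wy":0,"wz":0,"hand":0.3},{"dx":0,"dy":0,"dz":0.6,"wx":0,"wy":0,"wz":0,"hand":0.3},{"dx":0,"dy":0,"dz":0.4,"wx":0,"wy":0,"wz":0,"hand":0.3},{"dx":0,"dy":0,"dz":0.2,"wx":0,"wy":0,"wz":0,"hand":0.3},{"dx":0,"dy":0,"dz":0,"wx":0,"wy":0,"wz":0,"hand":0.3},{"dx":0,"dy":0,"dz":0,"wx":0,"wy":0,"wz":0,"hand":0.3}]'

```text
t: 11.05
tool_pos: [0.5854, 0.1926, 0.1454]
ee_rot: [2.007, 2.417, 0.0]
force: [0.2, -1.0, -4.9]
opening: 0.0091
```

```bash
python3 - <<'E'
from h import *
go([.5853,.192,.1386])
E
```

```text
t 11.05 pos [0.5854 0.1926 0.1454] F [ 0.2 -1.  -4.9] open 0.0091
tool y yaw 10.57 tool z [ 4.e-04  1.e-04 -1.e+00] shift cm [-0.06 -0.02  0.68]
```

Request:
servo_tool --series '[{"dx":0,"dy":0,"dz":0.15,"wx":0,"wy":0,"wz":0,"hand":0.3},{"dx":0,"dy":0,"dz":0.15,"wx":0,"wy":0,"wz":0,"hand":0.3},{"dx":0,"dy":0,"dz":0.1,"wx":0,"wy":0,"wz":0,"hand":0.3},{"dx":0,"dy":0,"dz":0.1,"wx":0,"wy":0,"wz":0,"hand":0.3},{"dx":0,"dy":0,"dz":0.05,"wx":0,"wy":0,"wz":0,"hand":0.3},{"dx":0,"dy":0,"dz":0,"wx":0,"wy":0,"wz":0,"hand":0.3},{"dx":0,"dy":0,"dz":0,"wx":0,"wy":0,"wz":0,"hand":0.3},{"dx":0,"dy":0,"dz":0,"wx":0,"wy":0,"wz":0,"hand":0.3}]'

```text
t: 11.72
tool_pos: [0.5854, 0.1927, 0.14]
ee_rot: [2.007, 2.417, 0.001]
force: [0.4, -0.3, -4.4]
opening: 0.0091
```

Request:
servo_tool --series '[{"dx":0,"dy":0,"dz":0.05,"wx":0,"wy":0,"wz":0,"hand":0.3},{"dx":0,"dy":0,"dz":0.05,"wx":0,"wy":0,"wz":0,"hand":0.3},{"dx":0,"dy":0,"dz":0,"wx":0,"wy":0,"wz":0,"hand":0.3},{"dx":0,"dy":0,"dz":0,"wx":0,"wy":0,"wz":0,"hand":0.3}]'

```text
t: 12.05
tool_pos: [0.5859, 0.193, 0.1396]
ee_rot: [2.006, 2.416, 0.002]
force: [1.3, -0.6, -0.4]
opening: 0.009
```

Request:
servo_tool --series '[{"dx":0,"dy":0,"dz":0.06,"wx":0,"wy":0,"wz":0,"hand":0.3},{"dx":0,"dy":0,"dz":0,"wx":0,"wy":0,"wz":0,"hand":0.3},{"dx":0,"dy":0,"dz":0,"wx":0,"wy":0,"wz":0,"hand":0.3},{"dx":0,"dy":0,"dz":0,"wx":0,"wy":0,"wz":0,"hand":0.3}]'

```text
t: 12.38
tool_pos: [0.5863, 0.1931, 0.1394]
ee_rot: [2.006, 2.416, 0.004]
force: [1.7, 0.2, 6.0]
opening: 0.0087
```

```bash
python3 - <<'E'
from h import *
from rig import read_camera
go([.5853,.192,.1386])
b=read_camera("side")[:,:,::-1]
cv2.imwrite("pics/p7.png",cv2.resize(b[200:350,170:320],(600,600),interpolation=cv2.INTER_CUBIC))
E
```

```text
t 12.38 pos [0.5863 0.1931 0.1394] F [1.7 0.2 6. ] open 0.0087
tool y yaw 10.59 tool z [ 2.8e-03  8.0e-04 -1.0e+00] shift cm [-0.09 -0.12  0.08]
```

View pics/p7.png

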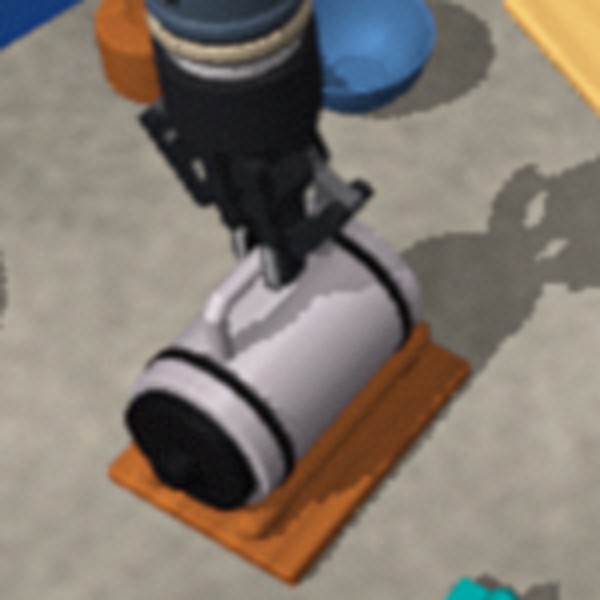

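The jug is seated across both rails with the handle on top, and the load has passed to the cradle (+6 N on the wrist). Now release and retreat upward.

Request:
servo_tool --series '[{"dx":0,"dy":0,"dz":-0.03,"wx":0,"wy":0,"wz":0,"hand":0.3},{"dx":0,"dy":0,"dz":0,"wx":0,"wy":0,"wz":0,"hand":1.2},{"dx":0,"dy":0,"dz":0,"wx":0,"wy":0,"wz":0,"hand":1.6},{"dx":0,"dy":0,"dz":0,"wx":0,"wy":0,"wz":0,"hand":2.2},{"dx":0,"dy":0,"dz":0,"wx":0,"wy":0,"wz":0,"hand":2.8},{"dx":0,"dy":0,"dz":0,"wx":0,"wy":0,"wz":0,"hand":3.2},{"dx":0,"dy":0,"dz":0,"wx":0,"wy":0,"wz":0,"hand":3.2},{"dx":0,"dy":0,"dz":0,"wx":0,"wy":0,"wz":0,"hand":3.2}]' --force 20

```text
t: 13.1
tool_pos: [0.5848, 0.1926, 0.1382]
ee_rot: [-2.006, -2.417, 0.001]
force: [-0.1, -0.1, 0.2]
opening: 0.0323
```

Request:
servo_tool --series '[{"dx":0,"dy":0,"dz":-0.5,"wx":0,"wy":0,"wz":0,"hand":3.2},{"dx":0,"dy":0,"dz":-1.0,"wx":0,"wy":0,"wz":0,"hand":3.2},{"dx":0,"dy":0,"dz":-1.5,"wx":0,"wy":0,"wz":0,"hand":3.2},{"dx":0,"dy":0,"dz":-2,"wx":0,"wy":0,"wz":0,"hand":3.2},{"dx":0,"dy":0,"dz":-2.5,"wx":0,"wy":0,"wz":0,"hand":3.2},{"dx":0,"dy":0,"dz":-2.5,"wx":0,"wy":0,"wz":0,"hand":3.2},{"dx":0,"dy":0,"dz":0,"wx":0,"wy":0,"wz":0,"hand":3.2},{"dx":-3.5,"dy":0,"dz":0,"wx":0,"wy":0,"wz":0,"hand":3.2},{"dx":-3.5,"dy":0,"dz":0,"wx":0,"wy":0,"wz":0,"hand":3.2},{"dx":-3.5,"dy":0,"dz":0,"wx":0,"wy":0,"wz":0,"hand":3.2},{"dx":-3.5,"dy":0,"dz":0,"wx":0,"wy":0,"wz":0,"hand":3.2},{"dx":-3.5,"dy":0,"dz":0,"wx":0,"wy":0,"wz":0,"hand":3.2}]'

```text
t: 14.1
tool_pos: [0.6175, 0.0192, 0.2394]
ee_rot: [2.006, 2.417, 0.001]
force: [0.6, 0.4, 0.0]
opening: 0.0321
```

Request:
servo_tool --series '[{"dx":-3.5,"dy":0,"dz":0,"wx":0,"wy":0,"wz":0,"hand":3.2},{"dx":-3.5,"dy":0,"dz":0,"wx":0,"wy":0,"wz":0,"hand":3.2},{"dx":-3.5,"dy":0,"dz":0,"wx":0,"wy":0,"wz":0,"hand":3.2},{"dx":0,"dy":0,"dz":0,"wx":0,"wy":0,"wz":0,"hand":3.2},{"dx":0,"dy":0,"dz":0,"wx":0,"wy":0,"wz":0,"hand":3.2},{"dx":0,"dy":0,"dz":0,"wx":0,"wy":0,"wz":0,"hand":3.2}]'

```text
t: 14.6
tool_pos: [0.6366, -0.0818, 0.239]
ee_rot: [-2.006, -2.417, -0.002]
force: [-0.4, -0.3, 0.8]
opening: 0.0321
```

```bash
python3 - <<'E'
from h import *
from rig import read_camera
go([.5853,.192,.1386])
a=read_camera("side")[:,:,::-1]; b=read_camera("top")[:,:,::-1]
th=np.radians(100.6); y=np.array([np.cos(th),np.sin(th),0]); xb=np.array([y[1],-y[0],0]); ax=np.array([.5853,.192,.073])
P=np.array([ax+s*y+k*xb for s in(-.052,.052) for k in(-.048,.048)]+[ax+s*y+[0,0,.084] for s in(-.042,.042)])
out=[]
for n,im,(u0,v0) in(("side",a,(170,190)),("top",b,(130,110))):
    w=200; im=np.ascontiguousarray(cv2.resize(im[v0:v0+w,u0:u0+w],(400,400),interpolation=cv2.INTER_CUBIC))
    for u,v in (proj(n,P)-[u0,v0])*2: cv2.drawMarker(im,(int(u),int(v)),(0,0,255),0,12,1)
    out.append(im)
cv2.imwrite("pics/p8.png",np.hstack(out))
E
```

```text
t 14.6 pos [ 0.6366 -0.0818  0.239 ] F [-0.4 -0.3  0.8] open 0.0321
tool y yaw 10.61 tool z [ 4.e-04  9.e-04 -1.e+00] shift cm [ 2.784e+01 -1.000e-02  1.006e+01]
```

View pics/p8.png

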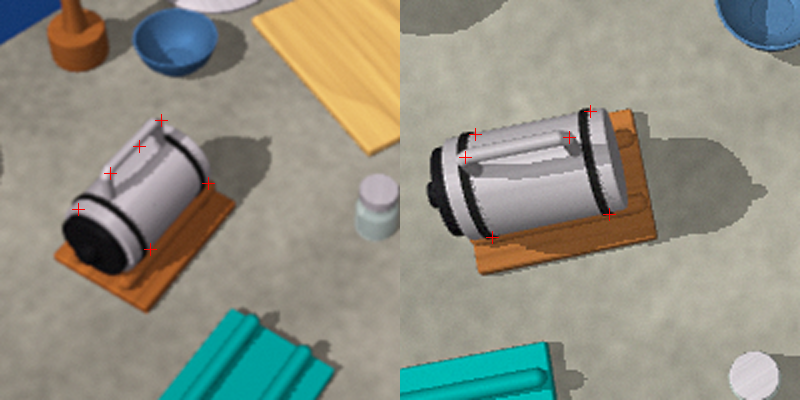

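The predicted hoop and bar markers match the released jug in both views: bar ends near (466,158) and (569,138), hoops at (491,236) and (608,213). The bowl and jar are where they started, so I'm handing in.

```bash
python3 -c "
from rig import ticket; print(ticket.finish_job())"
```

```text
the job is handed in; nothing more can be done
None
```

I rolled the jug about 59 mm along the board, with the handle bar loosely caged between the fingers, until the handle was on top. I then gripped the bar, carried the jug to the wooden cradle, lowered it until the cradle took its weight and let go. The job was handed in at about 14.7 s of the 64 s; the interface reports no verdict.

**Last checks:**
- **Placement:** in both cameras the released jug lies along both rails, with its hoops and bar within about 2–3 mm of where a centred jug would be. A few hoop edges read a few pixels off.
- **Upright and height:** the handle is on top. At seating, the tool height put the jug's axis at about 74 mm, against the 73 mm expected.
- **Force:** I measured about 11 N of pressing on the cradle at seating, against the 60 N limit.
- **Clear of everything:** the bowl and jar look undisturbed, and the gripper had backed about 28 cm away along the rails and 10 cm up.

No check failed. The first two move calls were refused because each row needed every field; nothing moved.

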